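# Load the sprung tape spindle into the bench dispenser

### The job

Load the empty label-tape dispenser stand: take the long spring-loaded spindle by its two upright plates, squeeze it shorter, bring it level between the two end cups and let it spring out so that its two pins sit in the cups and it stays there by itself. Either way round will do. Leave the short spindle where it is.

Things in the scene. Friction and masses are not known exactly. Their poses are not given: they have to be found in the camera images.
- spindle: Long spring spindle, 0.16 kg, lying level; pin tips at y=-90 and 90 mm when free. Origin on its axis, 24 mm above the worktop; y along it, z up. Two upright white plates, 26 wide in x, 4 thick, outer faces at y=-34 and 34, reach from 24 below the axis (44 wide feet) to 45 above. Between: roll 40 dia x 25 by the -y plate, then a coil spring. Outside: grey sleeves 20 dia, steel pins 10 dia x 20.
- plunger (a joint): How far (m) the +y plate and pin of the long spindle are pushed in: 0 free (plates 68 mm over their outer faces, 180 long), 0.030 at the stop (plates 38, 150 long); sprung back, 3 N at the start, 9 N at the stop. The middle between the plates always lies halfway between the pin tips. About 0.004 when sprung between the cups.
- stand: Empty dispenser stand, fixed: grey base 90 x 206 x 10 mm, two aluminium uprights facing each other along its y, 54 wide, 107 high. Origin under the base's centre, z up. On each inner face a round white end cup, axis along y, 80 above the origin; 40 inside, 46 outside diameter, 6 deep; floors at y=-88 and 88, rims at y=-82 and 82 (164 apart). Free space between.
- short_spindle: Shorter spindle, pin tips at y=-60 and 60 mm (120 long), loose on the worktop: too short for these cups, rigid, with a plain grey tube (no spring) beside the roll. Same plates and roll; origin on its axis at the middle, 24 mm above the worktop, y along it. To be left alone.
Not all that is in view belongs to the job. There is more than one size of the stand; the job needs the larger.

How it is judged:
By the outcome, as a careful person would: the job done as asked, in the order asked, and still so for the second after the job is handed in, with the robot touching nothing.
It also fails if it takes over 40 s, if anything falls off the work surface, if the arm or the gripper's body presses on something with over 40 N, if the wrist force passes 120 N, or if a joint passes its speed limit or range.

### The arm

A 6-joint arm with a two-finger parallel gripper is mounted at the origin on a cart in front of the work surface, level with it; the furniture and walls round the work are solid. World frame = base frame: x ahead of the robot, y to its left, z up, the work surface at z = 0. Lengths are in m, angles in rad, forces in N, time in s.
With the tool pointing down it reaches from about 0.35 to 0.975 m from the base axis. Payload 17.4 kg.
Tool frame: the origin (TCP) lies midway between the tips of the shut fingers; the grasp point (between the pads) lies 19 mm behind it; z points along the fingers, x is the direction in which the jaws open and shut, and the axes are right-handed (so a half turn about z gives the same grasp; the last joint's range is limited). The gripper opens to 85 mm and grips with 20 to 120 N. Pads are 22 mm wide; open, the fingers measure 114 mm over their backs; the gripper's body (76 mm by 85 mm) begins 54 mm behind the grasp point. The pads swing forward as they close: fully open they stand 13 mm farther back than shut.
Start: joints at [1.257, 0.116, 1.442, -0, 1.584, -0.038], TCP at [0.184, 0.649, 0.231] pointing down, gripper open.
Joint ranges: [-2.83, 2.83], [-0.83, 2.19], [0.07, 2.5], [-1.14, 4.28], [0.01, 3], [-2.97, 2.97]. Speed limits (rad/s): [1.89, 1.89, 2.22, 3.14, 3.14, 3.14].

### API

Orientations are given as a 3x3 rotation matrix whose columns are the frame's x, y, z axes.
In Python, from station import r gives the robot as it stands.
- The arm moves only by the tool drive_tool, never from a script. Its argument "plan" is one flat list of numbers, 6 for each row, row after row: the shift along the tool's x, y, z as a fraction of full scale, then the turn, a rotation vector about the tool's x, y, z as a fraction of full scale. A call has 1 to 8 rows; each row is the pose to reach, as a shift and turn from the pose measured when the call began, along the tool's axes at that moment, turning the shorter way round; what a row does not reach only later rows make up. Full scale, the value 1, is 0.2 m for a shift and 2 pi rad for a turn. A row lasts 1/10 s, in which the tool goes at most 50 mm and 8.59 degrees, less where a joint would pass 70% of its speed; a pose out of reach is approached as far as the arm can. A call with a number of a shift or a turn outside -1 to 1 is refused whole. A call with a gripper value outside its range is refused whole. "hand" is the opening, from -1 (shut) to 1 (fully open), set as the call begins (left out, the last holds). The fingers move at their own pace and stop on an object; "squeeze" is the grip in N (left out, the last holds). Time passes only in rows, so rows that repeat a pose let the fingers close. It gives the time, the measured TCP pose, the force and the opening at its end, in the units of the state.
- r.sense(): the state, without advancing time (a new reading comes with each control period).
- r.get_image(name): name is "scene" or "top"; returns the picture (384x512x3 uint8, red, green, blue); there is no depth.
- r.calibration(name): a dict with "mtx" (3x3 intrinsics, pixels), "world_from_camera" (4x4, takes a point from camera to world coordinates). Camera axes: x right, y down, z forward; pixel columns grow to the right and rows downward; lengths in m; the calibration is good to about 2 mm. A picture is of the moment at which its call begins. calibration takes no time and is no camera call.
- r.finish_job(): hands the job in, once; it reports no verdict.
Trained networks look in the newest picture that a camera, given by its name, has taken for a name from the list of things; names that differ only in an ending like _2 or _b are one class to them, and where a whole thing is asked for, a point or a joint stands for the part that bears it (a point fixed in the world has none). Each returns a list of dicts, best first, with "conf" (0 to 1); they miss things now and then, are a little off and sometimes report something else, mostly with a low value. They report only what shows in the picture. A call takes as long as a camera call. They do not tell look-alikes from the thing itself.
- r.cut_out(camera, thing): "mask" (384x512 bool, what is visible of it) and "extent" ([left, top, right, bottom] in pixels, round what is visible of it).
The state is a dict: "time_s": time; "joint_positions": joint angles; "joint_velocities": joint speeds; "tau": joint torques, N m; "tcp_pos": TCP position; "tool_rot": TCP orientation; "contact_force": force on the tool from outside, world axes, zero at the start; "torque": the same for the moment, N m; "gripper_width": opening from 0.0 (shut) to 1.0 (fully open).
Only numpy, scipy, OpenCV 4.12 (cv2) and the standard library are available. Lean on these libraries where they do the work, as an engineer would, in place of code of your own. Each camera call takes 0.05 s, during which the arm holds its last target.

## Working session

There is one attempt and no reset: what is moved stays moved. The work goes in short steps, Python scripts to look and compute and a tool call to move; the robot and the scene stay as the last step left them, time stands still between calls to the robot, and variables do not carry over. Pictures are saved under pics/ and viewed, and the job is handed in when it is done.

Besides the shell and the picture viewer there is one more tool, called after ">>>" as name(argument=value, ...), one argument or row to a line, values as JSON. drive_tool: Moves the arm, as the interface text tells. Shift numbers are shares of 0.2 m and turn numbers shares of 2 pi rad, none past 1 either way. Its arguments: {"type":"object","properties":{"plan":{"type":"array"},"hand":{"type":"number"},"squeeze":{"type":"number"}},"required":["plan"]}

```bash
mkdir -p pics
python3 - <<'E'
from station import r
import cv2,numpy as np
for n in("scene","top"):
    im=r.get_image(n); cv2.imwrite(f"pics/{n}0.png",im[:,:,::-1]); c=r.calibration(n); print(n,np.round(c["mtx"],1).tolist(),np.round(c["world_from_camera"],3).tolist())
print(r.sense())
E
```

```text
scene [[349.7, 0.0, 259.0], [0.0, 349.7, 191.1], [0.0, 0.0, 1.0]] [[0.903, -0.246, 0.354, 0.129], [-0.43, -0.544, 0.72, -0.573], [0.016, -0.802, -0.597, 0.682], [0.0, 0.0, 0.0, 1.0]]
top [[464.7, 0.0, 249.7], [0.0, 464.7, 192.3], [0.0, 0.0, 1.0]] [[-0.009, -0.98, 0.198, 0.278], [-1.0, 0.012, 0.016, 0.152], [-0.018, -0.198, -0.98, 1.233], [0.0, 0.0, 0.0, 1.0]]
{'time_s': 0.1, 'joint_positions': array([ 1.25717912e+00,  1.16475630e-01,  1.44219501e+00,  1.56772186e-05,
        1.58397079e+00, -3.77886814e-02]), 'joint_velocities': array([-0.00143392, -0.00182483,  0.00035225,  0.00038607,  0.00279799,
        0.00029202]), 'tau': array([ 1.99849106e-03, -7.33663487e+01, -6.33782744e+01,  1.07087374e-04,
        5.32157515e-03, -1.95624125e-05]), 'tcp_pos': array([0.18378062, 0.64933594, 0.23061277]), 'tool_rot': array([[ 2.72343866e-01,  9.62199929e-01, -3.38459903e-04],
       [ 9.62199419e-01, -2.72344070e-01, -9.92784046e-04],
       [-1.04743429e-03, -5.52872772e-05, -9.99999450e-01]]), 'contact_force': array([-0.53011958,  0.26348597,  0.1512325 ]), 'torque': array([ 0.03090665, -0.02166268, -0.01228588]), 'gripper_width': 0.9997871614904387}
```

View pics/scene0.png

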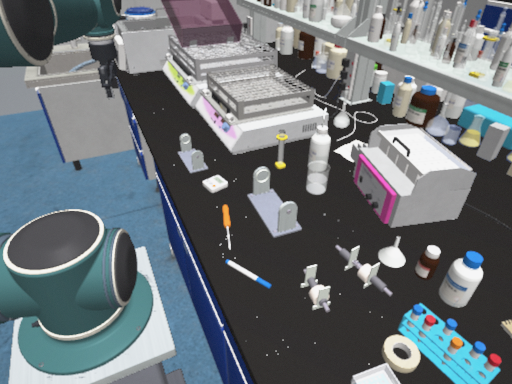

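View pics/top0.png

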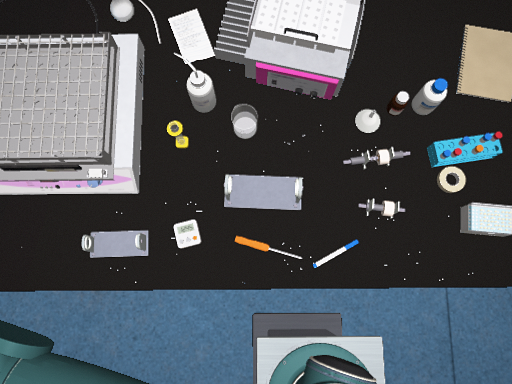

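The top view shows two stands: a large one at about (263,192) and a small one at about (115,243). It also shows two spindles: a longer one at about (377,157) with a coil, and a shorter one at about (382,208). By size, the large stand and the spindle at (377,157) fit the description. I'll confirm both in enlarged crops.

```bash
cat > h.py <<'E'
from station import r
import cv2,numpy as np
def crop(n,f,box,s):
    im=r.get_image(n)[:,:,::-1]; x0,y0,x1,y1=box
    c=cv2.resize(im[y0:y1,x0:x1],None,fx=s,fy=s,interpolation=cv2.INTER_CUBIC); cv2.imwrite(f,c)
def proj(n,P):
    c=r.calibration(n); T=np.linalg.inv(c["world_from_camera"]); P=np.atleast_2d(P)
    q=P@T[:3,:3].T+T[:3,3]; q=q@c["mtx"].T; return q[:,:2]/q[:,2:]
def unproj(n,uv,z):
    c=r.calibration(n); W=c["world_from_camera"]; d=W[:3,:3]@np.linalg.inv(c["mtx"])@np.array([uv[0],uv[1],1.]); o=W[:3,3]
    return o+d*(z-o[2])/d[2]
E
python3 - <<'E'
from h import *
crop("top","pics/tspin.png",(330,130,430,230),6)
crop("top","pics/tstand.png",(210,160,320,225),7)
crop("scene","pics/sspin.png",(290,230,410,320),6)
crop("scene","pics/sstand.png",(235,155,315,245),6)
for n in("top","scene"):
  for t in("spindle","short_spindle","stand"):
    print(n,t,[(round(d["conf"],2),np.round(d["extent"]).tolist(),int(d["mask"].sum())) for d in r.cut_out(n,t)])
E
```

```text
top spindle [(0.97, [345.0, 150.0, 410.0, 169.0], 546)]
top short_spindle [(0.74, [360.0, 198.0, 402.0, 216.0], 407)]
top stand [(0.91, [79.0, 228.0, 148.0, 259.0], 1698)]
scene spindle [(0.64, [337.0, 243.0, 390.0, 292.0], 751)]
scene short_spindle [(0.76, [302.0, 263.0, 331.0, 312.0], 677)]
scene stand [(0.77, [246.0, 170.0, 302.0, 237.0], 1891), (0.63, [180.0, 135.0, 208.0, 176.0], 679)]
```

View pics/tspin.png

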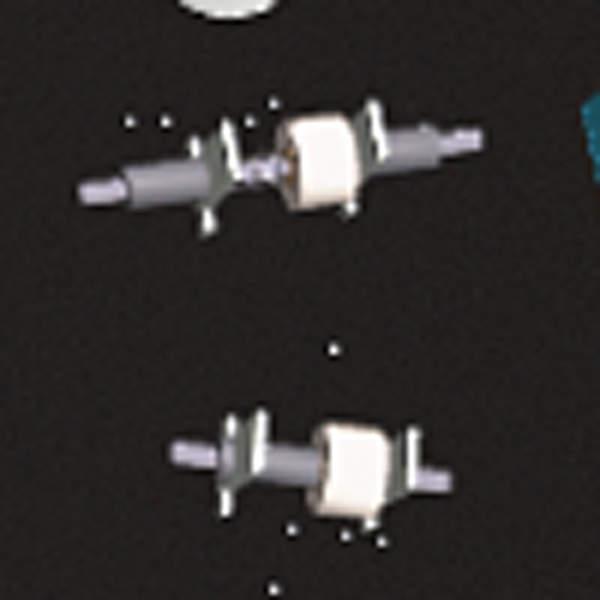

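View pics/tstand.png

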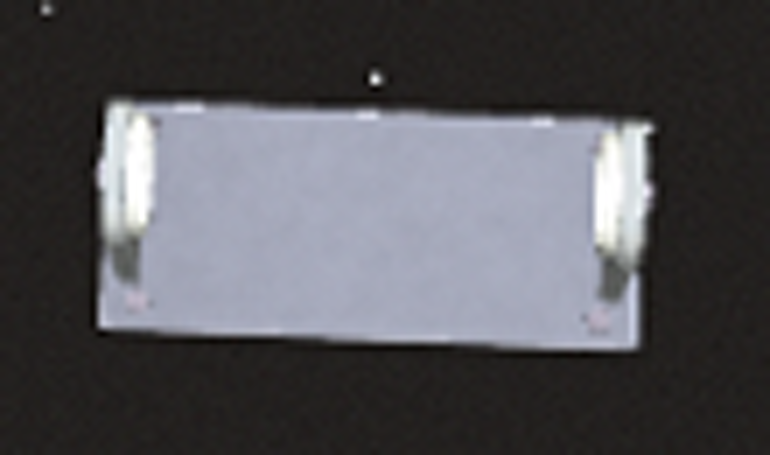

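View pics/sspin.png

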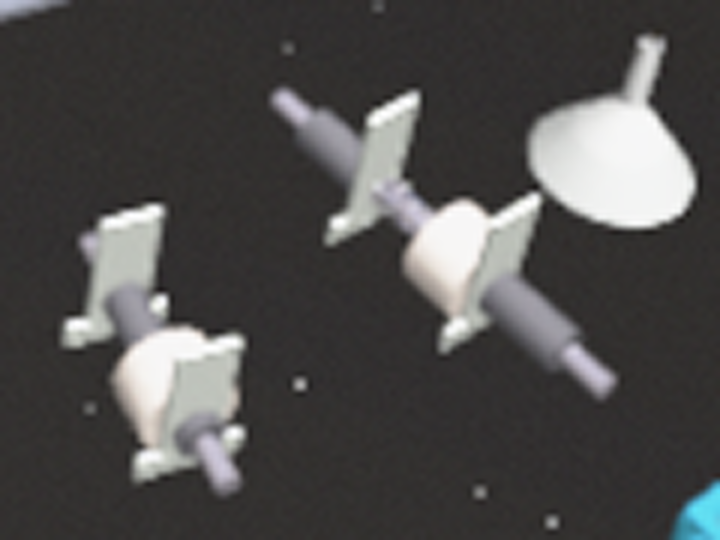

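View pics/sstand.png

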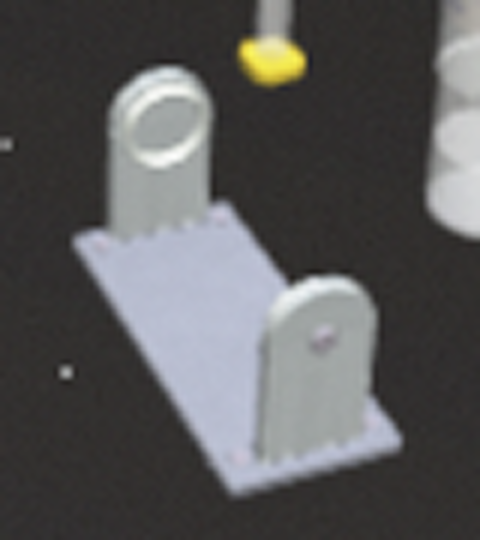

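Confirmed. The spindle at (377,157) in the top view has the coil spring and long sleeves, so it is the long one. The one at (382,208) has a plain tube, so it is the short one and stays put. The large stand is at (263,192). Next I fit the poses to points from both views.

```bash
cat > fit.py <<'E'
from h import *
from scipy.optimize import least_squares
def px(c,off,s): return (np.array(c)+.5)/s-.5+np.array(off)
def fit(model,obs,x0,cams=("top","scene")):
    def w(p,M):
        c,s=np.cos(p[2]),np.sin(p[2]); return np.asarray(M)@np.array([[c,s,0],[-s,c,0],[0,0,1]])+[p[0],p[1],0]
    def f(p): return np.concatenate([(proj(n,w(p,[model[k]]))[0]-uv) for n,k,uv in obs if n in cams])
    R=least_squares(f,x0); print(np.round(R.x,4),"deg",round(np.degrees(R.x[2]),2)); print(np.round(R.fun.reshape(-1,2),1).tolist()); return R.x
if __name__=="__main__":
    h=.045;l=.103
    st={"bl":[h,l,.01],"br":[h,-l,.01],"fr":[-h,-l,.01],"fl":[-h,l,.01],"cup":[0,.082,.08]}
    T=lambda x,y:px((x,y),(210,160),7); S=lambda x,y:px((x,y),(235,155),6)
    o=[("top","bl",T(107,101)),("top","br",T(652,121)),("top","fr",T(641,350)),("top","fl",T(98,330)),
       ("scene","fl",S(72,239)),("scene","bl",S(230,203)),("scene","br",S(403,437)),("scene","fr",S(234,485)),("scene","cup",S(168,128))]
    for c in (("top","scene"),("top",),("scene",)): print("stand",c);fit(st,o,[.45,.1,0],c)
    sp={"p":[0,.09,.024],"m":[0,-.09,.024],"pp":[0,.032,.069],"pm":[0,-.032,.069]}
    T=lambda x,y:px((x,y),(330,130),6); S=lambda x,y:px((x,y),(290,230),6)
    o=[("top","p",T(80,191)),("top","m",T(485,138)),("top","pp",T(232,149)),("top","pm",T(378,129)),
       ("scene","p",S(278,97)),("scene","m",S(606,387)),("scene","pp",S(394,108)),("scene","pm",S(520,211))]
    for c in (("top","scene"),("top",),("scene",)): print("spindle",c);fit(sp,o,[.5,-.1,0],c)
E
python3 fit.py
```

```text
stand ('top', 'scene')
[ 0.5255  0.1366 -0.0519] deg -2.97
[[0.8, 0.1], [-0.9, 0.1], [-0.1, 0.3], [0.3, 0.1], [0.2, -0.7], [-0.4, -0.8], [0.7, 0.1], [-0.1, 0.3], [0.2, 0.2]]
stand ('top',)
[ 0.5259  0.1366 -0.0512] deg -2.93
[[0.8, -0.0], [-0.9, -0.1], [-0.1, 0.1], [0.3, -0.0]]
stand ('scene',)
[ 0.5249  0.1362 -0.0532] deg -3.05
[[0.1, -0.6], [-0.5, -0.7], [0.5, 0.3], [-0.3, 0.5], [0.1, 0.3]]
spindle ('top', 'scene')
[ 0.6125 -0.1681  0.1261] deg 7.22
[[0.1, 0.7], [-1.0, 0.5], [0.1, 0.1], [0.2, 0.1], [0.7, 0.0], [0.6, 0.3], [0.5, -0.3], [-0.3, -0.4]]
spindle ('top',)
[ 0.6135 -0.1686  0.1204] deg 6.9
[[0.2, 0.2], [-0.9, 0.3], [0.2, -0.3], [0.4, -0.2]]
spindle ('scene',)
[ 0.6115 -0.168   0.1341] deg 7.68
[[0.1, 0.2], [0.4, 0.2], [0.1, -0.2], [-0.6, -0.3]]
```

>>> drive_tool(
  plan=[-1,0.95,0,0,0,-0.064,-1,0.95,0,0,0,-0.064,-1,0.95,0,0,0,-0.064,-1,0.95,0,0,0,-0.064,-1,0.95,0,0,0,-0.064,-1,0.95,0,0,0,-0.064],
  hand=1,
  squeeze=50,
)

```text
time_s: 1.2
tcp_pos: [0.3132, 0.4026, 0.2317]
tool_rot: [[-0.125, 0.992, 0.001], [0.992, 0.125, 0.0], [0.0, 0.001, -1.0]]
contact_force: [0.5, 0.5, 0.3]
gripper_width: 1.001
```

```bash
cat > go.py <<'E'
import sys
from h import *
from scipy.spatial.transform import Rotation as R
def go(x,y,z,yaw):  # yaw deg of tool x axis in world
    s=r.sense(); A=np.array(s["tool_rot"]); a=np.radians(yaw)
    B=np.array([[np.cos(a),np.sin(a),0],[np.sin(a),-np.cos(a),0],[0,0,-1.]])
    d=A.T@(np.array([x,y,z])-s["tcp_pos"]); w=R.from_matrix(A.T@B).as_rotvec()
    print("t",round(s["time_s"],2),"tcp",np.round(s["tcp_pos"],4),"F",np.round(s["contact_force"],1),"w",round(s["gripper_width"],3),"q",np.round(s["joint_positions"],2))
    print("shift",np.round(d/.2,3),"turn",np.round(w/2/np.pi,4), "dist",round(np.linalg.norm(d),4))
go(*map(float,sys.argv[1:5]))
E
python3 go.py .6125 -.168 .12 97.2
```

```text
t 1.2 tcp [0.3132 0.4026 0.2317] F [0.5 0.5 0.3] w 1.001 q [ 0.86 -0.25  1.79 -0.    1.6  -0.84]
shift [-3.017  1.129  0.559] turn [ 0.0002 -0.     -0.0001] dist 0.6539
```

>>> drive_tool(
  plan=[-1,0.37,0,0,0,0,-1,0.37,0,0,0,0,-1,0.37,0,0,0,0,-1,0.37,0,0,0,0,-1,0.37,0,0,0,0],
)

```text
time_s: 1.7
tcp_pos: [0.4128, 0.2101, 0.2321]
tool_rot: [[-0.122, 0.993, 0.002], [0.993, 0.122, -0.0], [-0.0, 0.002, -1.0]]
contact_force: [0.4, 0.9, -0.8]
gripper_width: 1.002
```

>>> drive_tool(
  plan=[-1,0.37,0,0,0,0,-1,0.37,0,0,0,0,-1,0.37,0,0,0,0,-1,0.37,0,0,0,0,-1,0.37,0,0,0,0],
)

```text
time_s: 2.2
tcp_pos: [0.5117, 0.0171, 0.2321]
tool_rot: [[-0.119, 0.993, 0.002], [0.993, 0.119, -0.001], [-0.001, 0.002, -1.0]]
contact_force: [1.2, 1.2, 0.3]
gripper_width: 1.004
```

>>> drive_tool(
  plan=[-1,0.37,0,0,0,0,-1,0.37,0,0,0,0,-1,0.37,0,0,0,0,-1,0.37,0,0,0,0,-1,0.37,0,0,0,0],
)

```text
time_s: 2.7
tcp_pos: [0.6099, -0.1759, 0.2316]
tool_rot: [[-0.116, 0.993, 0.001], [0.993, 0.116, -0.001], [-0.001, 0.001, -1.0]]
contact_force: [-0.4, -0.0, 0.8]
gripper_width: 1.0
```

```bash
python3 go.py .6125 -.168 .12 97.2
```

```text
t 2.7 tcp [ 0.6099 -0.1759  0.2316] F [-0.4 -0.   0.8] w 1.0 q [-0.32  0.03  1.53 -0.    1.58 -2.01]
shift [0.038 0.017 0.558] turn [ 0.0002  0.0002 -0.0014] dist 0.1119
```

>>> drive_tool(
  plan=[0.038,0.017,0.6,0,0,-0.0014,0.038,0.017,0.6,0,0,-0.0014,0.038,0.017,0.6,0,0,-0.0014,0.038,0.017,0.6,0,0,-0.0014,0.038,0.017,0.6,0,0,-0.0014],
)

```text
time_s: 3.2
tcp_pos: [0.6129, -0.1677, 0.1129]
tool_rot: [[-0.126, 0.992, 0.002], [0.992, 0.126, -0.001], [-0.001, 0.002, -1.0]]
contact_force: [0.7, 0.1, -0.1]
gripper_width: 0.997
```

```bash
python3 - <<'E'
from h import *
crop("scene","pics/s1.png",(260,170,440,320),4)
crop("top","pics/t1.png",(310,90,450,210),5)
E
python3 go.py .6125 -.168 .04 97.2
```

```text
t 3.3 tcp [ 0.6134 -0.168   0.1141] F [-0.4 -1.5  0.8] w 1.0 q [-0.31  0.08  1.67 -0.    1.39 -2.  ]
shift [ 0.002 -0.006  0.371] turn [0.0006 0.0004 0.    ] dist 0.0741
```

View pics/s1.png

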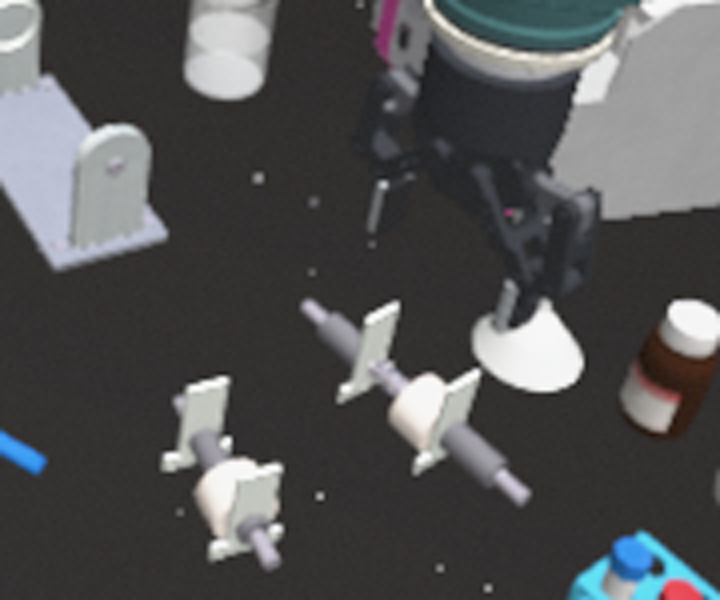

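View pics/t1.png

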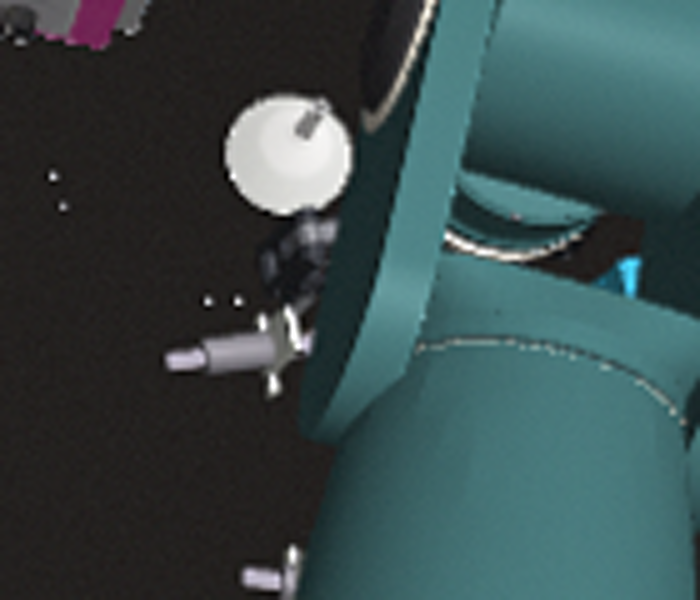

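Run:
```python
from h import *
a=np.radians(97.2);u=np.array([np.cos(a),np.sin(a),0])
for s in(.0425,-.0425,.0):
  for z in(.114,.127): print(s,z,(proj("scene",np.array([.6134,-.168,z])+s*u)[0]-[260,170])*4)
```

```text
0.0425 0.114 [385.15969502 244.0758898 ]
0.0425 0.127 [389.1729181  227.84731796]
-0.0425 0.114 [496.84146738 334.07941657]
-0.0425 0.127 [502.28478619 317.55504429]
0.0 0.114 [439.01681765 287.47895259]
0.0 0.127 [443.7000615  271.09217051]
```

The gripper is over the long spindle: its pad tips are at crop (375,230) and (505,320), matching the projection. I'll go down now.

>>> drive_tool(
  plan=[0.002,-0.006,0.2,0.0006,0.0004,0,0.002,-0.006,0.37,0.0006,0.0004,0,0.002,-0.006,0.37,0.0006,0.0004,0,0.002,-0.006,0.37,0.0006,0.0004,0,0.002,-0.006,0.37,0.0006,0.0004,0],
)

```text
time_s: 3.8
tcp_pos: [0.6137, -0.1683, 0.0431]
tool_rot: [[-0.126, 0.992, 0.003], [0.992, 0.126, -0.001], [-0.001, 0.003, -1.0]]
contact_force: [0.6, -1.0, 0.1]
gripper_width: 1.006
```

```bash
python3 - <<'E'
from h import *
crop("scene","pics/s2.png",(290,200,410,310),6)
E
python3 go.py .6125 -.168 .04 97.2
```

```text
t 3.85 tcp [ 0.6136 -0.1683  0.0429] F [-0.  -0.5 -0.1] w 0.997 q [-0.31  0.14  1.73  0.    1.27 -2.  ]
shift [ 0.002 -0.006  0.015] turn [0.0005 0.0002 0.    ] dist 0.0032
```

View pics/s2.png

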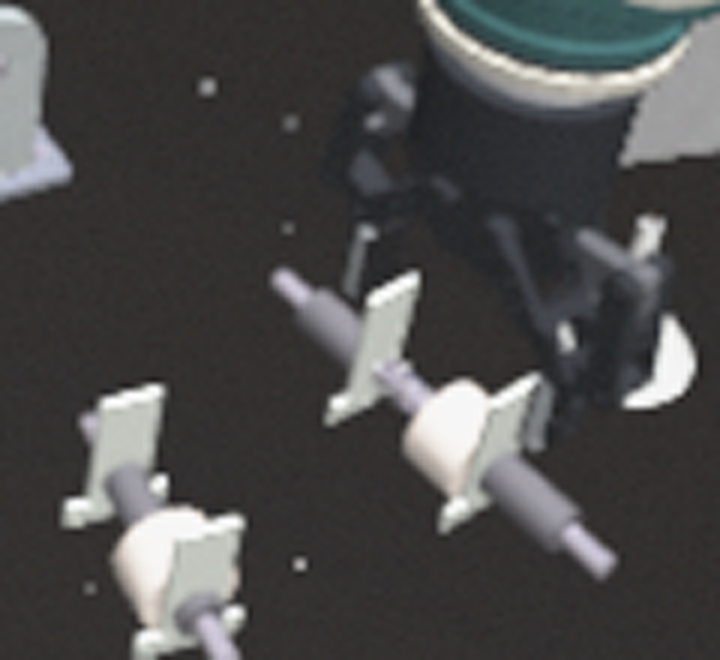

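>>> drive_tool(
  plan=[0.002,-0.006,0.025,0.0005,0.0002,0,0.002,-0.006,0.025,0.0005,0.0002,0,0.002,-0.006,0.025,0.0005,0.0002,0],
)

```text
time_s: 4.15
tcp_pos: [0.6125, -0.1681, 0.0383]
tool_rot: [[-0.126, 0.992, 0.0], [0.992, 0.126, -0.0], [-0.0, 0.0, -1.0]]
contact_force: [0.0, -0.2, -0.8]
gripper_width: 1.001
```

>>> drive_tool(
  plan=[0,0,0,0,0,0,0,0,0,0,0,0,0,0,0,0,0,0,0,0,0,0,0,0,0,0,0,0,0,0,0,0,0,0,0,0],
  hand=-0.3,
  squeeze=40,
)

```text
time_s: 4.75
tcp_pos: [0.6146, -0.1689, 0.0421]
tool_rot: [[-0.125, 0.992, 0.006], [0.992, 0.126, -0.002], [-0.003, 0.006, -1.0]]
contact_force: [-1.0, -0.4, 25.2]
gripper_width: 0.434
```

```bash
python3 - <<'E'
from h import *
crop("scene","pics/s3.png",(290,200,410,310),6)
E
python3 go.py .6125 -.168 .04 97.2
```

```text
t 4.8 tcp [ 0.6146 -0.1689  0.0421] F [-0.8 -0.6 25.3] w 0.432 q [-0.31  0.14  1.73 -0.    1.26 -2.  ]
shift [ 0.006 -0.01   0.01 ] turn [0.0009 0.0005 0.    ] dist 0.0031
```

View pics/s3.png

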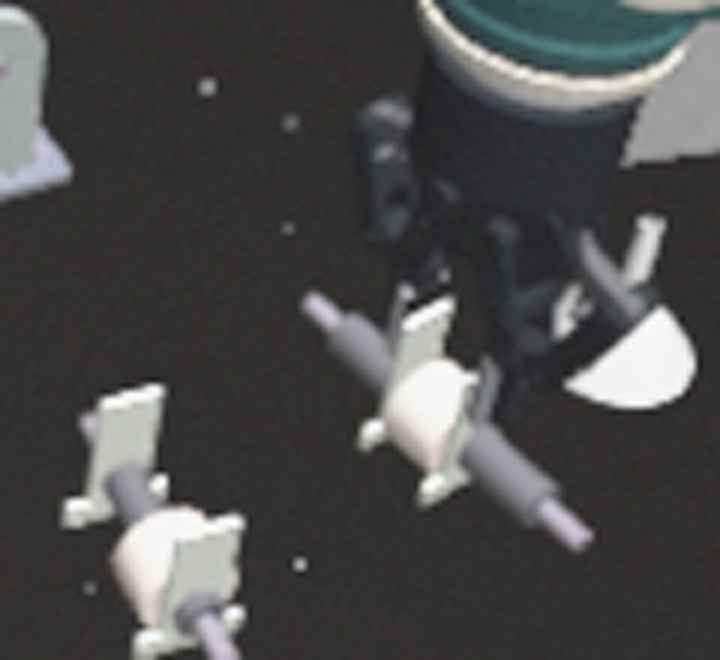

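>>> drive_tool(
  plan=[0,0,-0.1,0,0,0,0,0,-0.3,0,0,0,0,0,-0.5,0,0,0,0,0,-0.65,0,0,0,0,0,-0.75,0,0,0,0,0,-0.75,0,0,0],
)

```text
time_s: 5.4
tcp_pos: [0.6146, -0.1688, 0.1953]
tool_rot: [[-0.125, 0.992, 0.01], [0.992, 0.126, -0.003], [-0.005, 0.01, -1.0]]
contact_force: [-0.1, 0.6, -1.5]
gripper_width: 0.431
```

```bash
python3 - <<'E'
from h import *
crop("scene","pics/s4.png",(290,140,410,260),5)
E
python3 go.py .5255 .1366 .19 87
```

```text
t 5.45 tcp [ 0.614  -0.1686  0.1928] F [ 0.2  0.1 -1.7] w 0.433 q [-0.31  0.04  1.58 -0.    1.51 -2.  ]
shift [ 1.57  -0.248  0.007] turn [0.0012 0.0005 0.0284] dist 0.3178
```

View pics/s4.png

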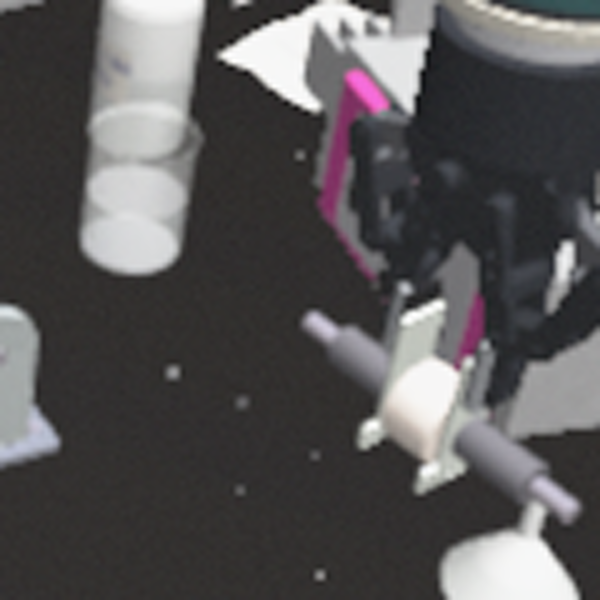

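>>> drive_tool(
  plan=[0.785,-0.124,0,0.0012,0.0005,0.0284,0.785,-0.124,0,0.0012,0.0005,0.0284,0.785,-0.124,0,0.0012,0.0005,0.0284,0.785,-0.124,0,0.0012,0.0005,0.0284,0.785,-0.124,0,0.0012,0.0005,0.0284],
)

```text
time_s: 5.95
tcp_pos: [0.5691, -0.0147, 0.1907]
tool_rot: [[0.05, 0.999, -0.001], [0.999, -0.05, 0.0], [0.0, -0.001, -1.0]]
contact_force: [0.1, -0.7, -1.1]
gripper_width: 0.429
```

```bash
python3 go.py .5255 .1366 .19 87
```

```text
t 5.95 tcp [ 0.5691 -0.0147  0.1907] F [ 0.1 -0.7 -1.1] w 0.429 q [-0.07 -0.1   1.72  0.    1.52 -1.59]
shift [ 0.745 -0.256  0.004] turn [-0.0002 -0.      0.0003] dist 0.1575
```

>>> drive_tool(
  plan=[0.745,-0.256,0,0,0,0,0.745,-0.256,0,0,0,0,0.745,-0.256,0,0,0,0,0.745,-0.256,0,0,0,0,0.745,-0.256,0,0,0,0,0.745,-0.256,0,0,0,0],
)

```text
time_s: 6.55
tcp_pos: [0.5259, 0.1354, 0.1901]
tool_rot: [[0.051, 0.999, -0.002], [0.999, -0.051, -0.0], [-0.001, -0.002, -1.0]]
contact_force: [0.2, -0.4, -1.7]
gripper_width: 0.427
```

```bash
python3 go.py .5255 .1366 .098 87;  python3 - <<'E'
from h import *
crop("scene","pics/s5.png",(220,100,340,245),4)
crop("top","pics/t5.png",(200,140,330,230),6)
E
```

```text
t 6.55 tcp [0.5259 0.1354 0.1901] F [ 0.2 -0.4 -1.7] w 0.427 q [ 0.2  -0.16  1.78  0.    1.52 -1.31]
shift [ 0.006 -0.001  0.46 ] turn [-0.0003  0.0001  0.0002] dist 0.0921
```

View pics/s5.png

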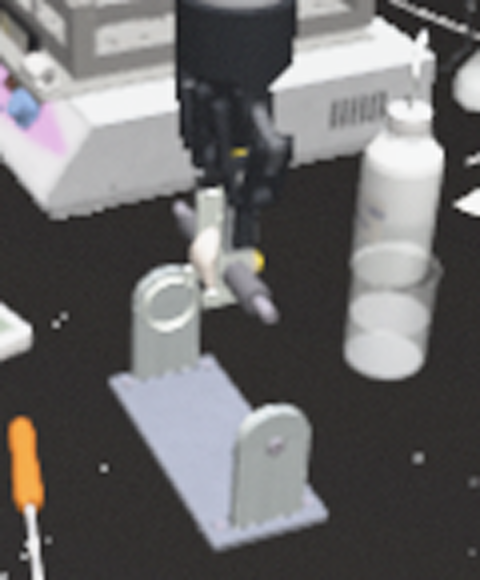

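View pics/t5.png

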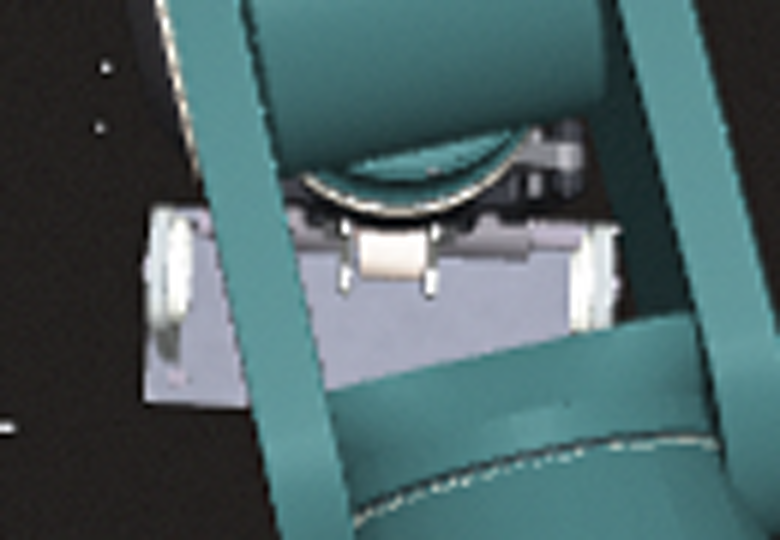

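Run:
```python
from h import *
a=np.radians(87.);u=np.array([np.cos(a),np.sin(a),0])
for s in(.075,0,-.075):
  for z in(.164,.172,.18): print(s,z,(proj("scene",np.array([.5259,.1354,z])+s*u)[0]-[220,100])*4)
crop("scene","pics/s6.png",(250,140,300,190),12)
```

```text
0.075 0.164 [178.81349644 214.22694425]
0.075 0.172 [179.09351959 204.63048129]
0.075 0.18 [179.37620164 194.94289734]
0 0.164 [221.93845617 266.36158378]
0 0.172 [222.45029158 256.46958679]
0 0.18 [222.96727008 246.4781918 ]
-0.075 0.164 [270.34148251 324.87698522]
-0.075 0.172 [271.14166078 314.68695191]
-0.075 0.18 [271.95037678 304.38819305]
```

View pics/s6.png

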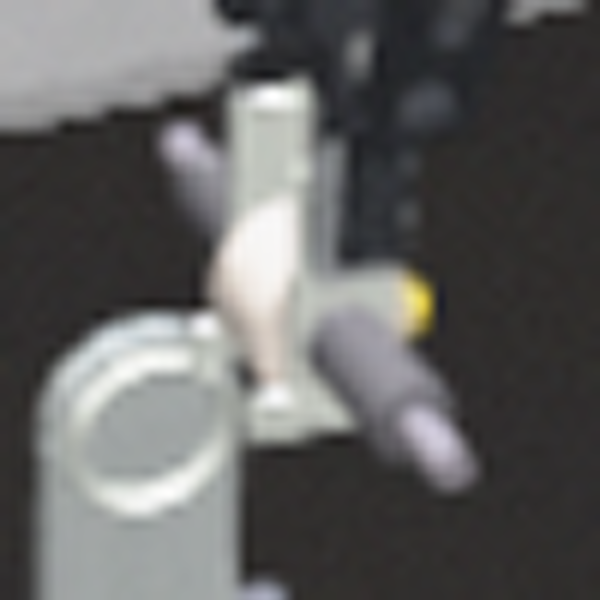

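>>> drive_tool(
  plan=[0.006,-0.001,0.1,0,0,0,0.006,-0.001,0.2,0,0,0,0.006,-0.001,0.3,0,0,0,0.006,-0.001,0.38,0,0,0,0.006,-0.001,0.43,0,0,0,0.006,-0.001,0.453,0,0,0,0.006,-0.001,0.453,0,0,0,0.006,-0.001,0.453,0,0,0],
)

```text
time_s: 7.5
tcp_pos: [0.526, 0.1365, 0.1006]
tool_rot: [[0.052, 0.999, -0.001], [0.999, -0.052, 0.0], [0.0, -0.001, -1.0]]
contact_force: [-0.2, -0.8, -2.0]
gripper_width: 0.429
```

```bash
python3 go.py .5255 .1366 .0995 87;  python3 - <<'E'
from h import *
crop("scene","pics/s7.png",(235,145,315,245),6)
crop("top","pics/t7.png",(200,140,330,230),6)
E
```

```text
t 7.5 tcp [0.526  0.1365 0.1006] F [-0.2 -0.8 -2. ] w 0.429 q [ 0.21 -0.11  1.88  0.    1.37 -1.31]
shift [ 0.    -0.003  0.006] turn [-0.0001 -0.      0.    ] dist 0.0013
```

View pics/s7.png

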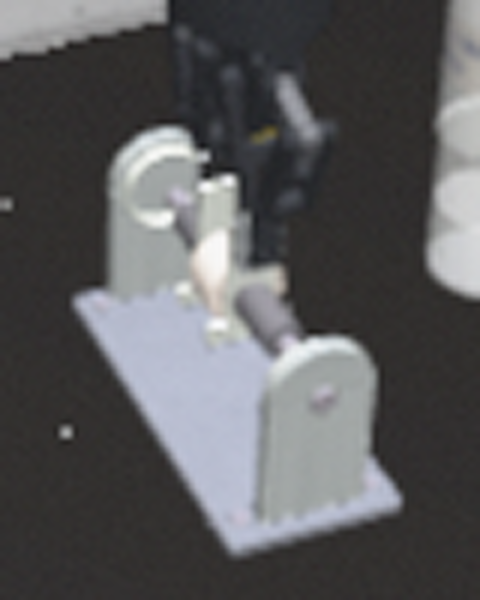

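View pics/t7.png

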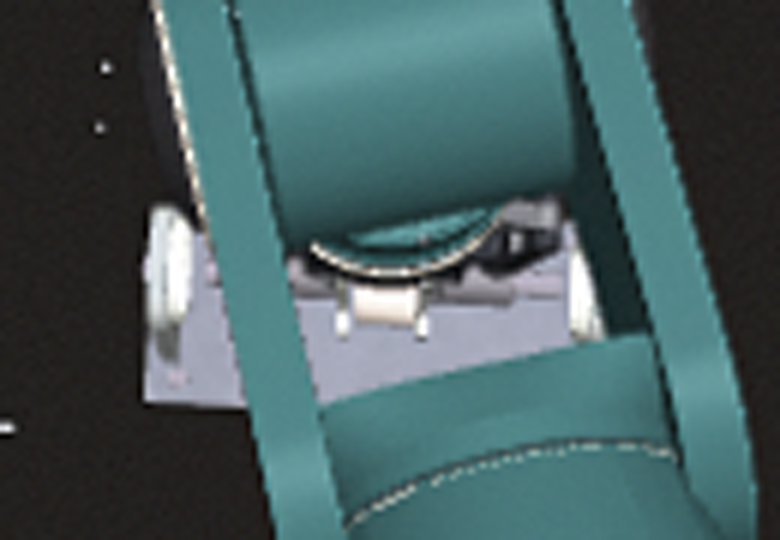

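>>> drive_tool(
  plan=[0,0,0.006,0,0,0,0,0,0.006,0,0,0,0,0,0.006,0,0,0,0,0,0.006,0,0,0],
  hand=0.3,
)

```text
time_s: 8.0
tcp_pos: [0.526, 0.1366, 0.0995]
tool_rot: [[0.052, 0.999, -0.001], [0.999, -0.052, 0.0], [0.0, -0.001, -1.0]]
contact_force: [-0.3, -0.3, -1.6]
gripper_width: 0.654
```

```bash
python3 go.py .5255 .1366 .0995 87;  python3 - <<'E'
from h import *
crop("scene","pics/s8.png",(235,145,315,245),6)
E
```

```text
t 8.0 tcp [0.526  0.1366 0.0995] F [-0.3 -0.3 -1.6] w 0.654 q [ 0.21 -0.1   1.88  0.    1.37 -1.31]
shift [ 0.    -0.002  0.   ] turn [-0.0001 -0.      0.0001] dist 0.0005
```

View pics/s8.png

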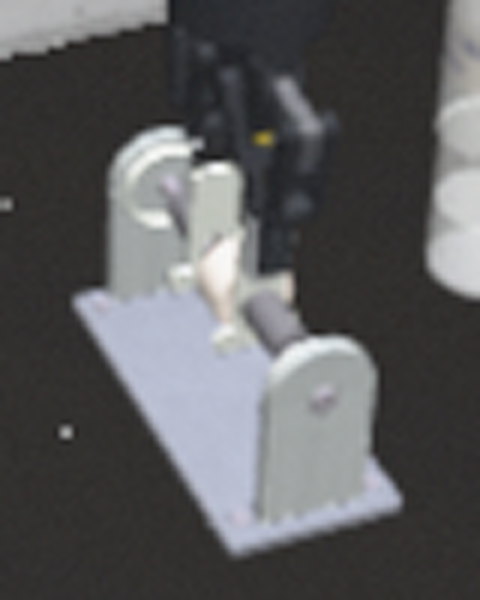

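The +y pin is now inside the far cup at crop (172,186), near its centre. I'll open further.

>>> drive_tool(
  plan=[0,0,0,0,0,0,0,0,0,0,0,0,0,0,0,0,0,0],
  hand=0.56,
)

```text
time_s: 8.35
tcp_pos: [0.5261, 0.1366, 0.0997]
tool_rot: [[0.052, 0.999, -0.0], [0.999, -0.052, 0.0], [0.0, -0.0, -1.0]]
contact_force: [0.8, 1.8, 1.0]
gripper_width: 0.782
```

```bash
python3 go.py .5255 .1366 .0995 87;  python3 - <<'E'
from h import *
crop("scene","pics/s9.png",(235,145,315,245),6)
E
```

```text
t 8.35 tcp [0.5261 0.1366 0.0997] F [0.8 1.8 1. ] w 0.782 q [ 0.21 -0.1   1.88  0.    1.37 -1.31]
shift [ 0.    -0.003  0.001] turn [-0.0001 -0.      0.0001] dist 0.0006
```

View pics/s9.png

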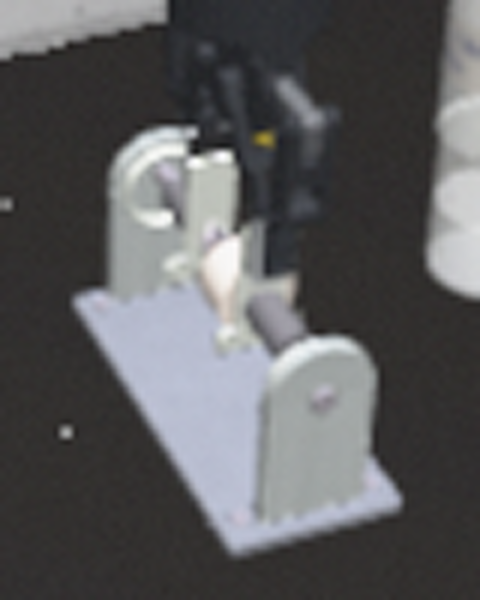

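>>> drive_tool(
  plan=[0,0,0,0,0,0,0,0,0,0,0,0,0,0,0,0,0,0,0,0,0,0,0,0],
  hand=1,
)

```text
time_s: 8.8
tcp_pos: [0.5261, 0.1366, 0.0996]
tool_rot: [[0.052, 0.999, -0.0], [0.999, -0.052, 0.0], [0.0, -0.0, -1.0]]
contact_force: [0.5, -0.5, -0.6]
gripper_width: 0.998
```

>>> drive_tool(
  plan=[0,0,-0.1,0,0,0,0,0,-0.25,0,0,0,0,0,-0.45,0,0,0,0,0,-0.7,0,0,0,0,0,-0.7,0,0,0,0,0,-0.7,0,0,0],
)

```text
time_s: 9.4
tcp_pos: [0.5265, 0.1366, 0.2407]
tool_rot: [[0.052, 0.999, 0.002], [0.999, -0.052, 0.001], [0.001, 0.002, -1.0]]
contact_force: [-0.3, -0.7, 0.1]
gripper_width: 1.001
```

```bash
python3 go.py .5255 .1366 .24 87;  python3 - <<'E'
from h import *
crop("scene","pics/s10.png",(235,145,315,245),6)
crop("top","pics/t10.png",(200,140,330,230),6)
E
```

```text
t 9.4 tcp [0.5265 0.1366 0.2407] F [-0.3 -0.7  0.1] w 1.001 q [ 0.21 -0.17  1.71  0.    1.6  -1.31]
shift [-0.    -0.005  0.004] turn [ 0.0003 -0.0001  0.    ] dist 0.0012
```

View pics/s10.png

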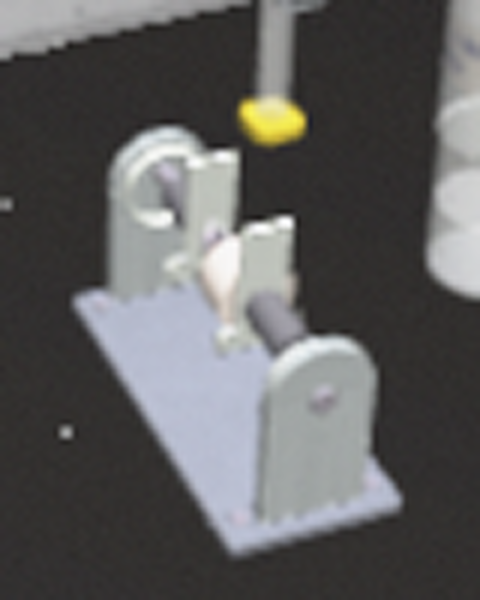

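View pics/t10.png

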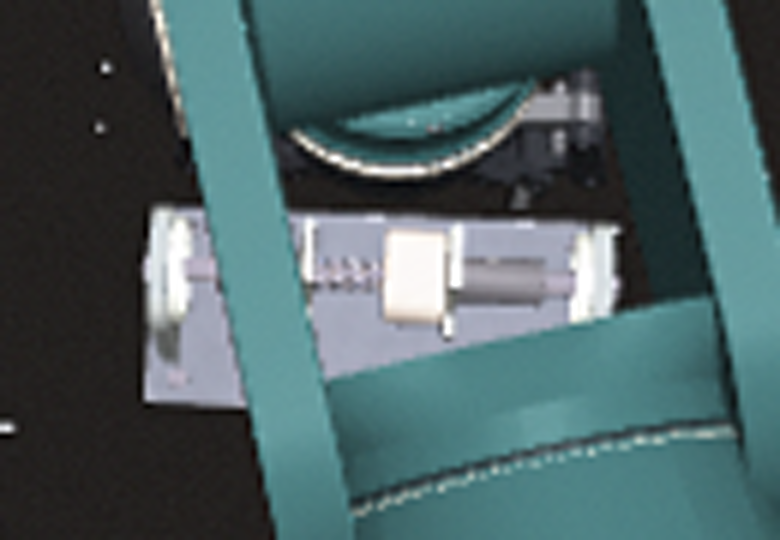

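The spindle is hanging level, with both pins past the white rims at top-view crop (190,270) and (572,283). I'll wait briefly and compare again.

>>> drive_tool(
  plan=[0,0,0,0,0,0,0,0,0,0,0,0,0,0,0,0,0,0,0,0,0,0,0,0,0,0,0,0,0,0,0,0,0,0,0,0,0,0,0,0,0,0,0,0,0,0,0,0],
)

```text
time_s: 10.3
tcp_pos: [0.5258, 0.1364, 0.2385]
tool_rot: [[0.052, 0.999, -0.002], [0.999, -0.052, -0.0], [-0.0, -0.002, -1.0]]
contact_force: [-0.1, -0.2, 0.1]
gripper_width: 0.992
```

Run:
```python
from h import *
a=cv2.imread("pics/s10.png"); crop("scene","pics/s11.png",(235,145,315,245),6); b=cv2.imread("pics/s11.png")
print("maxdiff",cv2.absdiff(a,b).mean(), cv2.absdiff(cv2.GaussianBlur(a,(0,0),4),cv2.GaussianBlur(b,(0,0),4)).max())
crop("scene","pics/s12.png",(200,100,420,330),2.5)
```

```text
maxdiff 1.1618912037037037 49
```

View pics/s12.png

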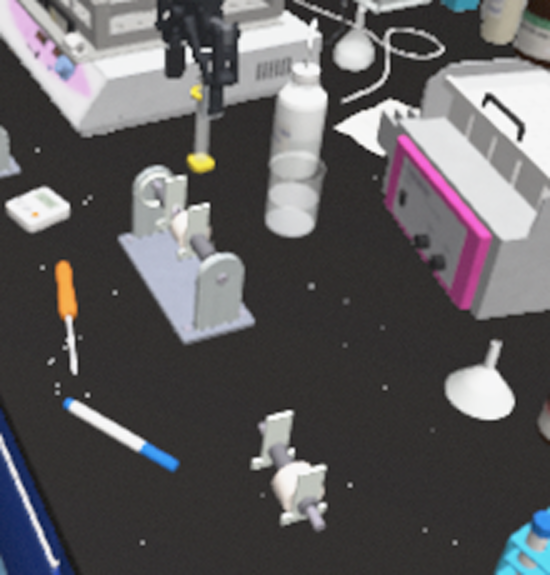

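Run:
```python
from h import *
g=lambda f:cv2.GaussianBlur(cv2.imread(f),(0,0),4)
d=cv2.absdiff(g("pics/s10.png"),g("pics/s11.png")).max(2); print(np.unravel_index(d.argmax(),d.shape), d[110:].max())
if d[110:].max()<15: print(r.finish_job())
```

```text
(np.int64(0), np.int64(294)) 4
the job is handed in; nothing more can be done
None
```

The long spring spindle is loaded in the larger stand. I gripped it by its two plates, squeezed it to the stop, lowered it level between the cups and let it spring out. I then opened the gripper fully, lifted clear and handed the job in at about 10 s.

**Last checks:** Both pins sit inside the cups, and the plates and spring hang level. Pictures taken about a second apart show no movement of the spindle or stand. The only change was at the top edge of the picture, where the gripper had moved slightly. The tool felt no contact force after letting go, and the short spindle is where it was.

**Disagreements:** The recognition network missed the large stand in the top view and reported only the small one there. I found the large one by eye and by fitting its position from both cameras, which agreed to about 1 mm. The arm pressed the spindle onto the table with about 25 N while squeezing, below the 40 N limit. No check failed.

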